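# Index the slide and hold the cover over the valve housing for screwing

## Robot

A 6-joint arm with a two-finger parallel gripper is mounted at the origin on a cart in front of the work surface, level with it; the furniture and walls round the work are solid. World frame = base frame: x ahead of the robot, y to its left, z up, the work surface at z = 0. Lengths are in m, angles in degrees, forces in N, time in s.
With the tool pointing down it reaches from about 0.4 to 0.825 m from the base axis. Payload 7 kg.
Tool frame: the origin (TCP) lies at the very end of the fingers, on their centre line; the grasp point (between the pads) lies 19 mm behind it; z points along the fingers, y is the line along which they close (so a half turn about z gives the same grasp; the last joint's range is limited). The gripper opens to 88 mm and grips with 3 to 60 N. Pads are 19 mm wide; open, the fingers measure 130 mm over their backs; the gripper's body (78 mm by 193 mm) begins 47 mm behind the grasp point.
Start: joints at [86.637, 20.546, 0.682, 0, -70.136, -16.507], TCP at [0.229, 0.635, 0.227] pointing down, gripper open.
Joint ranges: [-176.03, 176.03], [-82.01, 121.73], [-58.28, 71.71], [-173.87, 95.51], [-174.79, -0.11], [-173.66, 173.66]. Speed limits (degrees/s): [136.94, 136.94, 172.46, 180, 180, 180].

## Interface

Orientations are given as [roll, pitch, yaw] about the fixed x, y, z axes, in that order (R = Rz(yaw) Ry(pitch) Rx(roll)).
In Python, from plant import ctrl, cams, workorder gives the robot as it stands.
- The arm moves only by the tool play_rows, never from a script. Its argument "motion" is a list of rows, each an object of numbers: "x", "y", "z": the shift along the tool's x, y, z normalised to -1 to 1, where 1 is 0.025 m; "rx", "ry", "rz": the turn, a rotation vector about the tool's x, y, z normalised to -1 to 1, where 1 is 4 degrees. A call has 1 to 20 rows; each row shifts and turns the commanded pose from where the row before left it, along the tool's axes as they then stand; what a row does not reach is not made up. A row lasts 1/8 s, in which the tool goes at most 62.5 mm and 10.7 degrees, less where a joint would pass 70% of its speed; a pose out of reach is approached as far as the arm can. A call with a number of a shift or a turn outside -1 to 1 is refused whole. A call with a gripper value outside its range is refused whole. "fingers" is the opening, from -1 (shut) to 1 (fully open), set as the call begins (left out, the last holds). The fingers move at their own pace and stop on an object; the grip force is fixed at half the most. Time passes only in rows, so rows that do not move let the fingers close. It gives the time, the measured TCP pose, the force, the opening and the grip force at its end, in the units of the state.
- ctrl.get_obs(): the state, without advancing time (a new reading comes with each control period).
- cams.snapshot(name): name is "side" or "top"; returns the picture (420x560x3 uint8, blue, green, red); there is no depth.
- cams.get_calibration(name): a dict with "vertical_fov" (degrees; the focal length in pixels is half the picture's height over the tangent of half this angle, whatever the lens; pixels are square), "cx", "cy" (the principal point, pixels), "position" and "rotation" of the camera in the world. Camera axes: x right, y up, looking along -z (the intrinsics and any distortion apply to the point x, -y, -z); pixel columns grow to the right and rows downward; lengths in m; the calibration is good to about 2 mm. A picture is of the moment at which its call begins. get_calibration takes no time and is no camera call.
- workorder.close_job(): hands the job in; it is judged then, once.
The state is a dict: "clock": time; "joint_pos": joint angles; "qvel": joint speeds; "tau": joint torques, N m; "tool_pos": TCP position; "orientation": TCP orientation; "force": force on the tool from outside, world axes, zero at the start; "moment": the same for the moment, N m; "opening": finger opening in m; "gripper_force": force on a finger pad.
Only numpy, scipy, OpenCV 4.12 (cv2) and the standard library are available. Lean on these libraries where they do the work, as an engineer would, in place of code of your own. Each camera call takes 0.05 s, during which the arm holds its last target. There are 200 camera calls.

## Task

Push the carrier with the valve housing along its slide to the middle station, so that it clicks into the detent there and stays. Then pick up the loose cover plate by its hexagonal boss and hold it level about 10 mm above the housing, clipped corner over clipped corner and every screw hole over its threaded hole, so that a workmate can start the screws; the cover must not touch the housing and its seal ring. Finish while still holding it there, and leave the other things on the bench alone.

Things in the scene. Friction and masses are not known exactly. Their poses are not given: they have to be found in the camera images.
- slide_base: aluminium base of the slide, 116 x 360 x 10 mm, fixed to the bench, with a steel rail along its own y, a notched steel strip along its front (-x) edge, three small station plates along its rear edge and 44 mm high end stops at y = -152 and +196 mm. Origin on the bench under the middle station; x away from the robot, y to the left at yaw 0, z up.
- carrier (a joint): travel of the carrier in m, growing towards the slide's -y (to the right); free from -0.003 to 0.163. A sprung roller under its front lug drops into notches at 0 (loading), 0.080 (middle) and 0.160 (last station). Starts anywhere from 0 to 0.045. Leaving a notch takes about 8 to 10 N, sliding between them 1 to 2 N; within about 3 mm of a notch the roller draws the carrier in and holds it.
- station_2 (a point): fixed point of the slide base where point housing_face comes to lie when the carrier sits in the middle station, 74 mm above the bench
- push_bar (a point): centre of the carrier's black push bar: 84 mm long along the slide's x, 16 mm thick (y), 16 mm high, on two posts at the carrier's left (+y) end, its centre 70 mm above the bench and 90 mm to the +y side of the housing's centre. 32 mm are free between it and the housing; below it the carrier's plate is at 44 mm, and on its outer side stands only the 44 mm high end stop.
- housing_face (a point): middle of the top face of the valve housing, 74 mm above the bench; axes as the slide base. The housing is a bare aluminium block 80 (x) x 100 (y) x 30 mm, fixed to the carrier, its (-x, -y) corner clipped by 22 mm, with a round bore, a black seal ring 1.3 mm proud of the face, and four threaded holes.
- thread_1 (a point): mouth of a threaded hole, 6 mm across, in the housing's top face at x +28, y +38 mm
- thread_2 (a point): the same, at x -28, y +38 mm
- thread_3 (a point): the same, at x +28, y -38 mm
- thread_4 (a point): the same, at x -28, y -18 mm: the hole set in beside the clipped corner
- cover: loose bare aluminium plate, 80 (x) x 100 (y) x 6 mm, about 0.2 kg, flat on the bench, boss up; (-x, -y) corner clipped like the housing's, which has its axes when covered. Origin: middle of its underside. A hexagonal boss stands in the middle: 24 mm across flats, from 6 to 36 mm above the underside, flats facing +-y and 60 degrees to either side of that.
- boss_top (a point): centre of the boss's top, 36 mm above the cover's underside
- hole_1 (a point): centre, at the underside, of the cover's 12 mm clearance hole that belongs over thread_1 (x +28, y +38 mm in the cover)
- hole_2 (a point): the same for thread_2 (x -28, y +38 mm)
- hole_3 (a point): the same for thread_3 (x +28, y -38 mm)
- hole_4 (a point): the same for thread_4 (x -28, y -18 mm)
- hex_key: bystander: black L-shaped hex key, 34 x 92 x 5 mm, lying on the bench to the right of the cover
- screwdriver: bystander: screwdriver with an orange handle, 28 x 208 x 28 mm, lying at the right, pointing away from the robot. To the right of it (y below about -0.34) stands the tall test press frame, with posts on the bench and a front guard panel at x 0.40, 0.6 to 1.15 m up: an arm that starts on that side must be drawn in towards the robot to pass before it.
- marker: bystander: black marker pen, 17 x 126 x 20 mm, lying at the left edge of the bench
- jar: bystander: white screw jar with a black lid, 63 mm across, 61 mm high, behind the slide

How it is judged (in metres and radians):
On the way, in this order (a step that is already met when the one before it is completed fails the run):
1. the carrier sits still in the detent of the middle station (value of joint carrier between 0.0775 and 0.0825 m and velocity of joint carrier between -0.005 and 0.005 m/s), for 0.3 s.
2. the cover is lifted off the bench in the fingers (height (world z) of cover above 0.03 m and contact force between the fingers and cover above 1 N), for 0.2 s.
At the end, for the whole second after the job is handed in: Carrier within 2.5 mm of the middle detent; cover held still in the fingers, level within 0.06 rad, underside 4 to 18 mm above the housing face, each hole within 3 mm horizontally of its own threaded hole, touching neither housing nor carrier (value of joint carrier between 0.0775 and 0.0825 m and horizontal distance between hole_1 and thread_1 below 0.003 m and horizontal distance between hole_2 and thread_2 below 0.003 m and horizontal distance between hole_3 and thread_3 below 0.003 m and horizontal distance between hole_4 and thread_4 below 0.003 m and z of cover in the frame of housing_face between 0.004 and 0.018 m and angle between cover's own z axis and vertical below 0.06 rad and contact force between the fingers and cover above 1 N and contact force between cover and slide_base below 0.2 N and linear speed of cover below 0.02 m/s); the arm keeps its last pose, push and grip.
It fails at once if the cover touches the housing, its seal ring or the carrier (contact force between cover and slide_base above 0.5 N).
It fails at once if a bystander is knocked away by more than 3 cm (distance of any of hex_key, screwdriver, marker, jar from where it was at the start of the episode above 0.03 m).
It also fails if it takes over 58 s, if anything falls off the work surface, if the arm or the gripper's body presses on something with over 40 N, if the wrist force passes 120 N, or if a joint passes its speed limit or range.

## Working session

There is one attempt and no reset: what is moved stays moved. The work goes in short steps, Python scripts to look and compute and a tool call to move; the robot and the scene stay as the last step left them, time stands still between calls to the robot, and variables do not carry over. Pictures are saved under pics/ and viewed, at most 10 in all, crops included, and the job is handed in when it is done.

Besides the shell and the picture viewer there is one more tool, called after "Call:" as name([rows], argument=value, ...), one row to a line, values as JSON. play_rows: Moves the arm, as the interface text tells. Its arguments: {"type":"object","properties":{"motion":{"type":"array"},"fingers":{"type":"number"}},"required":["motion"]}

```bash
ls; mkdir -p pics
python3 - <<'E'
from plant import ctrl,cams,workorder
import cv2
print(ctrl.get_obs())
for n in("side","top"):
    print(n,cams.get_calibration(n)); cv2.imwrite(f"pics/{n}0.png",cams.snapshot(n))
E
```

```text
pics
{'clock': 0.0, 'joint_pos': array([ 8.66371286e+01,  2.05903696e+01,  6.33090146e-01, -1.92625006e-02,
       -7.01365433e+01, -1.65077570e+01]), 'qvel': array([ 0.01617123,  0.03464185,  0.11250801, -0.0577938 , -0.08294686,
       -0.02929249]), 'tau': array([ 4.28449739e-04, -5.82712626e+01,  2.93059981e+01,  6.99729100e+00,
        7.09085565e-03, -1.57884360e-04]), 'tool_pos': array([0.229285  , 0.63433438, 0.22563223]), 'orientation': array([ 1.79904899e+02, -9.30013771e-03, -1.98771805e+01]), 'force': array([0.28536895, 0.17842174, 0.74958159]), 'moment': array([-0.00690314, -0.00388864, -0.000111  ]), 'gripper_force': 0.0, 'opening': 0.08734557061630051}
side {'vertical_fov': 50.43260876436149, 'cx': 274.04688568509795, 'cy': 210.31619122343992, 'position': array([ 0.14731271, -0.10565605,  0.87885935]), 'rotation': array([ 30.028637  ,  -0.09287604, -84.21864847])}
top {'vertical_fov': 45.9761204512041, 'cx': 280.72507846384946, 'cy': 216.4609191969038, 'position': array([ 0.52541627, -0.0572733 ,  1.06708793]), 'rotation': array([ 4.49814651e+00,  6.36670075e-02, -8.94299190e+01])}
```

View pics/top0.png

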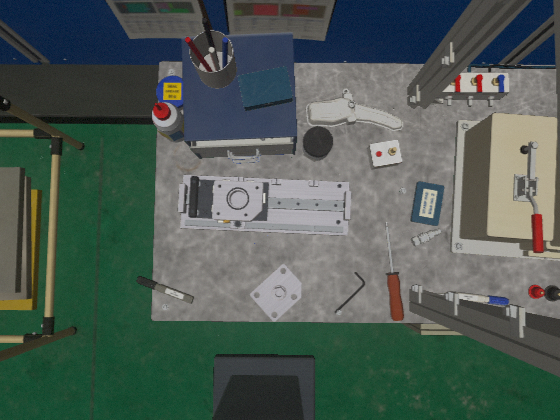

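View pics/side0.png

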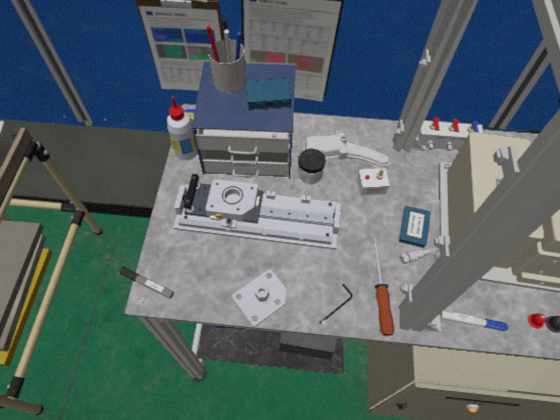

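The top view shows the slide (cols 180-350, rows 175-235) with the housing at about (238,200) and the push bar at about (193,197). The cover lies at about (278,292), turned roughly 35-45°, and the key and screwdriver are to its right. The side view agrees. Next I enlarge the slide and cover.

```bash
cat > h.py <<'E'
import numpy as np, cv2
from scipy.spatial.transform import Rotation as R
from plant import ctrl,cams,workorder
H,W=420,560
def cam(n):
    c=cams.get_calibration(n); f=H/2/np.tan(np.radians(c["vertical_fov"]/2))
    return c,f,R.from_euler("xyz",c["rotation"],degrees=True).as_matrix()
def plane(n,uv,z):
    c,f,M=cam(n); uv=np.atleast_2d(np.asarray(uv,float))
    d=np.c_[(uv[:,0]-c["cx"])/f,-(uv[:,1]-c["cy"])/f,-np.ones(len(uv))]@M.T
    p=np.array(c["position"]); return p+d*((z-p[2])/d[:,2])[:,None]
def proj(n,P):
    c,f,M=cam(n); q=(np.atleast_2d(P)-c["position"])@M
    return np.c_[c["cx"]+f*q[:,0]/-q[:,2],c["cy"]-f*q[:,1]/-q[:,2]]
def crop(src,dst,u0,v0,u1,v1,k):
    im=cv2.imread(src)[v0:v1,u0:u1]; cv2.imwrite(dst,cv2.resize(im,None,fx=k,fy=k,interpolation=cv2.INTER_CUBIC))
E
python3 - <<'E'
from h import *
cv2.imwrite
a=cv2.imread("pics/top0.png"); s=cv2.imread("pics/side0.png")
r=lambda im,k:cv2.resize(im,None,fx=k,fy=k,interpolation=cv2.INTER_CUBIC)
A=r(a[168:248,170:360],4); B=r(a[258:328,240:310],4); C=r(s[262:332,222:297],4)
out=np.zeros((600,760,3),np.uint8); out[:320]=A; out[320:600,:280]=B; out[320:600,300:600]=C
cv2.imwrite("pics/c0.png",out)
E
```

```text
(no output)
```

View pics/c0.png

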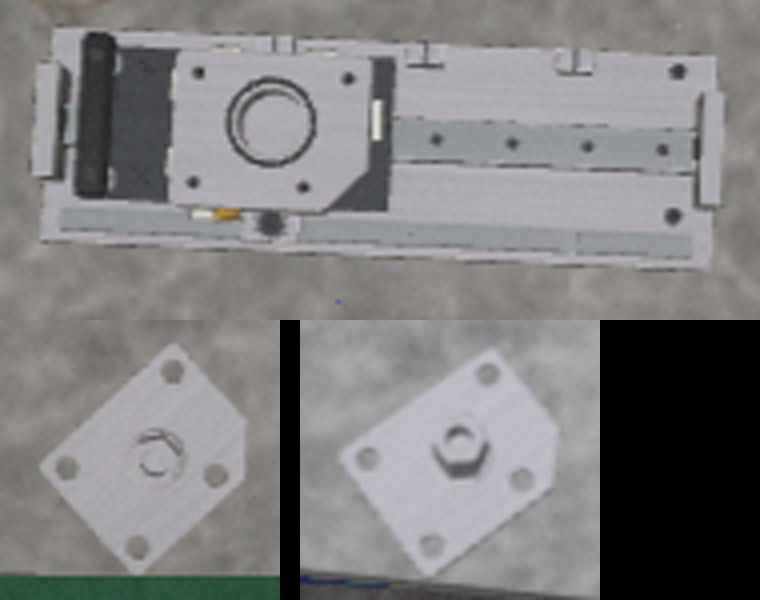

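```bash
cat >> h.py <<'E'
def dark(im,u,v,r=5):
    """subpixel centroid of the dark spot near u,v"""
    g=cv2.cvtColor(im,cv2.COLOR_BGR2GRAY).astype(float); 
    for _ in range(6):
        yy,xx=np.mgrid[0:im.shape[0],0:im.shape[1]]; m=(xx-u)**2+(yy-v)**2<=r*r
        w=np.clip(np.percentile(g[m],75)-6-g,0,None)*m; u,v=(w*xx).sum()/w.sum(),(w*yy).sum()/w.sum()
    return u,v
MODEL=np.array([[28,38],[-28,38],[28,-38],[-28,-18]])/1e3
def rigid(P,Q=MODEL):
    """P ~ c + Rot(yaw) Q; returns centre,yaw deg,scale,residuals mm"""
    p,q=P[:,:2]@[1,1j],Q@[1,1j]; A=np.c_[np.ones(len(q)),q]; s=np.linalg.lstsq(A,p,rcond=None)[0]
    return np.round([s[0].real,s[0].imag],4),round(np.degrees(np.angle(s[1])),2),round(abs(s[1]),4),np.round(abs(A@s-p)*1e3,1)
E
python3 - <<'E'
from h import *
T=cv2.imread("pics/top0.png"); S=cv2.imread("pics/side0.png")
hs=[(219.5,186),(218.25,213.5),(257,187.5),(245.75,214.75)]; r=3
p=[dark(T,*q,3) for q in hs]; P=plane("top",p,.074); print(np.round(p,1).tolist(),rigid(P))
print("side pred",np.round(proj("side",P),1).tolist())
cv=[(256.5,295),(274.25,314.75),(283,270.75),(294,296.75)]
p=[dark(T,*q,5) for q in cv]; P=plane("top",p,.003); print(np.round(p,1).tolist(),rigid(P))
cs=[(367/4-75+222,458/4-80+262),(432/4-75+222,545/4-80+262),(487/4-75+222,374/4-80+262),(522/4-75+222,479/4-80+262)]
p=[dark(S,*q,5) for q in cs]; P=plane("side",p,.003); print(np.round(p,1).tolist(),rigid(P))
# push bar (top face z .078), black
g=T.max(2); m=((g<60)*255).astype(np.uint8); m[:, :187]=0; m[:,200:]=0; m[:172]=0; m[220:]=0
n,l,st,c=cv2.connectedComponentsWithStats(m)
for i in range(1,n):
    if st[i,4]>30: print("bar",st[i],c[i],plane("top",c[i],.074))
# station plates & base corners & stops
for nm,uv,z in [("st",(170+283/4,168+45/4),.012),("st",(170+425/4,168+55/4),.012),("st",(170+573/4,168+62/4),.012),("cor",(170+54/4,168+28/4),.01),("cor",(170+716/4,168+57/4),.01),("cor",(170+41/4,168+241/4),.01),("cor",(170+709/4,168+268/4),.01),("stopL",(170+49/4,168+120/4),.044),("stopR",(170+711/4,168+150/4),.044)]: print(nm,np.round(plane("top",uv,z)[0],4))
E
```

```text
[[219.2, 185.7], [217.8, 213.1], [256.6, 187.3], [245.4, 214.4]] (array([0.6356, 0.0327]), np.float64(-1.94), np.float64(0.9962), array([0. , 0.1, 0. , 0.1]))
side pred [[216.8, 183.3], [211.6, 205.3], [251.5, 187.3], [237.8, 208.5]]
[[256.1, 294.8], [274.0, 314.6], [282.8, 270.6], [293.5, 296.6]] (array([ 0.4466, -0.0518]), np.float64(42.8), np.float64(1.0057), array([0.1, 0.1, 0.1, 0.1]))
[[238.2, 296.1], [254.4, 317.8], [268.6, 275.1], [276.9, 301.3]] (array([ 0.4477, -0.0511]), np.float64(42.6), np.float64(1.0048), array([0.3, 0. , 0.3, 0.3]))
bar [190 176   9  41 248] [194.10483871 194.85483871] [[0.64557202 0.11998175 0.074     ]]
st [0.6878 0.0315 0.012 ]
st [ 0.6832 -0.0449  0.012 ]
st [ 0.6801 -0.1245  0.012 ]
cor [0.6962 0.1553 0.01  ]
cor [ 0.6839 -0.2016  0.01  ]
cor [0.5812 0.1593 0.01  ]
cor [ 0.5703 -0.1977  0.01  ]
stopL [0.6424 0.1498 0.044 ]
stopR [ 0.6301 -0.1943  0.044 ]
```

```bash
cat >> h.py <<'E'
def tri(uvt,uvs):
    A=[];b=[]
    for n,uv in(("top",uvt),("side",uvs)):
        o=np.array(cam(n)[0]["position"]); d=plane(n,uv,0)[0]-o; d/=np.linalg.norm(d); N=np.eye(3)-np.outer(d,d); A.append(N); b.append(N@o)
    x,r,_,_=np.linalg.lstsq(np.vstack(A),np.hstack(b),rcond=None); return np.round(x,3),round(float(np.sqrt(r[0])),4)
def axes(dxyz,yaw):
    """world shift -> tool shift in units (tool down)"""
    c,s=np.cos(np.radians(yaw)),np.sin(np.radians(yaw)); x,y,z=dxyz
    return np.round(np.array([c*x+s*y,s*x-c*y,-z])/.025,2)
E
python3 - <<'E'
from h import *
print(tri((55,133),(75,205)),tri((52,338),(15,390)),tri((80,147),(100,240)))
print("cabinet top front corners",tri((189,142),(200,130)),tri((296,140),(293,128)),tri((296,153),(290,173)), "jar lid",tri((318,141),(313,160)))
print("boss top",tri((240+157/4,258+135/4),(222+160/4,262+118/4)))
E
```

```text
(array([ 0.924,  0.713, -0.562]), 0.0118) (array([ 0.265,  0.646, -0.479]), 0.0006) (array([ 0.966,  0.779, -0.958]), 0.005)
cabinet top front corners (array([0.734, 0.111, 0.163]), 0.0065) (array([ 0.732, -0.083,  0.195]), 0.0027) (array([ 0.744, -0.085,  0.022]), 0.0018) jar lid (array([ 0.763, -0.133,  0.053]), 0.0021)
boss top (array([ 0.45 , -0.053,  0.025]), 0.0011)
```

Call:
play_rows([
  {"y": 0.8, "rz": 0.9},
  {"y": 0.8, "rz": 0.9},
  {"y": 0.8, "rz": 0.9},
  {"y": 0.8, "rz": 0.9},
  {"y": 0.8, "rz": 0.88},
  {"y": 1},
  {"y": 1},
  {"y": 1},
  {"y": 1},
  {"y": 0.5},
], fingers=-1)

```text
$.motion[0]: bad value
```

Call:
play_rows([
  {"x": 0, "y": 0.8, "z": 0, "rx": 0, "ry": 0, "rz": 0.9},
  {"x": 0, "y": 0.8, "z": 0, "rx": 0, "ry": 0, "rz": 0.9},
  {"x": 0, "y": 0.8, "z": 0, "rx": 0, "ry": 0, "rz": 0.9},
  {"x": 0, "y": 0.8, "z": 0, "rx": 0, "ry": 0, "rz": 0.9},
  {"x": 0, "y": 0.8, "z": 0, "rx": 0, "ry": 0, "rz": 0.88},
  {"x": 0, "y": 1, "z": 0, "rx": 0, "ry": 0, "rz": 0},
  {"x": 0, "y": 1, "z": 0, "rx": 0, "ry": 0, "rz": 0},
  {"x": 0.5, "y": 1, "z": 0, "rx": 0, "ry": 0, "rz": 0},
  {"x": 1, "y": 1, "z": 0, "rx": 0, "ry": 0, "rz": 0},
  {"x": 1, "y": 0.5, "z": 0, "rx": 0, "ry": 0, "rz": 0},
], fingers=-1)

```text
clock: 1.35
tool_pos: [0.1646, 0.4174, 0.2265]
orientation: [180.0, 0.0, -37.7]
force: [0.4, -0.4, 0.6]
opening: 0.0006
gripper_force: 0.0
```

Call:
play_rows([
  {"x": 1, "y": 0.3, "z": 0, "rx": 0, "ry": 0, "rz": -1},
  {"x": 1, "y": 0.3, "z": 0, "rx": 0, "ry": 0, "rz": -1},
  {"x": 1, "y": 0.3, "z": 0, "rx": 0, "ry": 0, "rz": -1},
  {"x": 1, "y": 0.3, "z": 0, "rx": 0, "ry": 0, "rz": -1},
  {"x": 1, "y": 0.3, "z": 0, "rx": 0, "ry": 0, "rz": -1},
  {"x": 1, "y": 0.3, "z": 0, "rx": 0, "ry": 0, "rz": -1},
  {"x": 1, "y": 0.3, "z": 0, "rx": 0, "ry": 0, "rz": -1},
  {"x": 1, "y": 0.3, "z": 0, "rx": 0, "ry": 0, "rz": -1},
  {"x": 1, "y": 0.3, "z": 0, "rx": 0, "ry": 0, "rz": -0.94},
  {"x": 1, "y": 0.3, "z": 0, "rx": 0, "ry": 0, "rz": 0},
])

```text
clock: 2.6
tool_pos: [0.3714, 0.2657, 0.2266]
orientation: [-180.0, -0.0, -2.0]
force: [-0.4, 0.0, 0.3]
opening: 0.0007
gripper_force: 0.0
```

Call:
play_rows([
  {"x": 0.93, "y": 0.24, "z": 0, "rx": 0, "ry": 0, "rz": 0},
  {"x": 0.93, "y": 0.24, "z": 0, "rx": 0, "ry": 0, "rz": 0},
  {"x": 0.93, "y": 0.24, "z": 0, "rx": 0, "ry": 0, "rz": 0},
  {"x": 0.93, "y": 0.24, "z": 0, "rx": 0, "ry": 0, "rz": 0},
  {"x": 0.93, "y": 0.24, "z": 0, "rx": 0, "ry": 0, "rz": 0},
  {"x": 0.93, "y": 0.24, "z": 0, "rx": 0, "ry": 0, "rz": 0},
  {"x": 0.93, "y": 0.24, "z": 0, "rx": 0, "ry": 0, "rz": 0},
  {"x": 0.93, "y": 0.24, "z": 0, "rx": 0, "ry": 0, "rz": 0},
  {"x": 0.93, "y": 0.24, "z": 0.5, "rx": 0, "ry": 0, "rz": 0},
  {"x": 0.93, "y": 0.24, "z": 0.9, "rx": 0, "ry": 0, "rz": 0},
  {"x": 0.93, "y": 0.24, "z": 0.9, "rx": 0, "ry": 0, "rz": 0},
  {"x": 0, "y": 0, "z": 0.9, "rx": 0, "ry": 0, "rz": 0},
  {"x": 0, "y": 0, "z": 0.9, "rx": 0, "ry": 0, "rz": 0},
  {"x": 0, "y": 0, "z": 0.9, "rx": 0, "ry": 0, "rz": 0},
  {"x": 0, "y": 0, "z": 0.9, "rx": 0, "ry": 0, "rz": 0},
  {"x": 0, "y": 0, "z": 0.84, "rx": 0, "ry": 0, "rz": 0},
  {"x": 0, "y": 0, "z": 0, "rx": 0, "ry": 0, "rz": 0},
])

```text
clock: 4.72
tool_pos: [0.6225, 0.1902, 0.056]
orientation: [179.9, 0.2, -2.1]
force: [0.4, 0.1, -0.1]
opening: 0.0003
gripper_force: 0.0
```

Run:
```python
from h import *
a=cams.snapshot("top"); s=cams.snapshot("side"); cv2.imwrite("pics/top1.png",a); cv2.imwrite("pics/side1.png",s)
o=ctrl.get_obs(); print(o["tool_pos"],o["force"],o["joint_pos"])
r=lambda im,k:cv2.resize(im,None,fx=k,fy=k,interpolation=cv2.INTER_CUBIC)
out=np.vstack([r(a[150:250,140:340],3),r(s[140:240,140:340],3)]); cv2.imwrite("pics/c1.png",out)
```

```text
[0.62394049 0.19126349 0.05839942] [0.01786704 0.06119133 0.95230335] [ 3.41460668e+01  2.66878386e+01 -1.36256150e+01  2.56867870e-02
 -4.96893451e+01  5.38036764e+01]
```

View pics/c1.png

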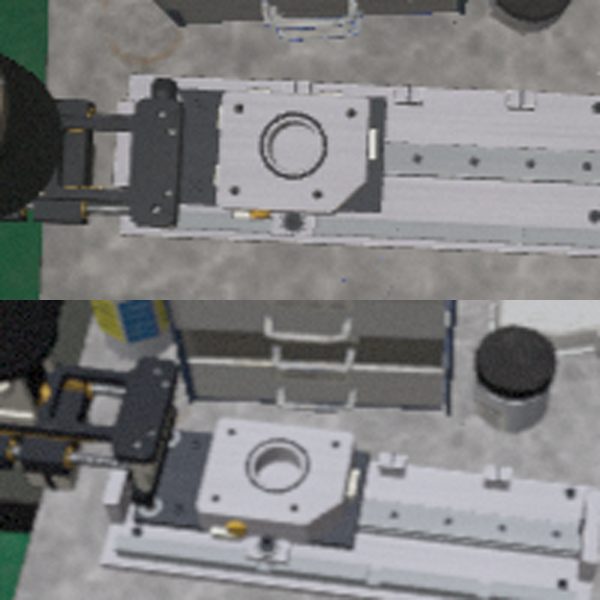

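The housing, slide stops and drawers are all clear. The fingers stand down to the left of the push bar, above the end stop. I now push along tool y in steps and watch the force.

Call:
play_rows([
  {"x": 0, "y": 0.4, "z": 0, "rx": 0, "ry": 0, "rz": 0},
  {"x": 0, "y": 0.4, "z": 0, "rx": 0, "ry": 0, "rz": 0},
  {"x": 0, "y": 0.3, "z": 0, "rx": 0, "ry": 0, "rz": 0},
  {"x": 0, "y": 0.1, "z": 0, "rx": 0, "ry": 0, "rz": 0},
  {"x": 0, "y": 0.1, "z": 0, "rx": 0, "ry": 0, "rz": 0},
  {"x": 0, "y": 0.1, "z": 0, "rx": 0, "ry": 0, "rz": 0},
])

```text
clock: 5.58
tool_pos: [0.6222, 0.1567, 0.0581]
orientation: [180.0, -0.0, -2.0]
force: [-0.5, 0.4, -0.1]
opening: 0.0002
gripper_force: 0.0
```

Call:
play_rows([
  {"x": 0, "y": 0.1, "z": 0, "rx": 0, "ry": 0, "rz": 0},
  {"x": 0, "y": 0.1, "z": 0, "rx": 0, "ry": 0, "rz": 0},
  {"x": 0, "y": 0.1, "z": 0, "rx": 0, "ry": 0, "rz": 0},
  {"x": 0, "y": 0.1, "z": 0, "rx": 0, "ry": 0, "rz": 0},
])

```text
clock: 6.08
tool_pos: [0.6219, 0.1468, 0.058]
orientation: [-180.0, -0.0, -2.0]
force: [-0.3, 2.5, 0.7]
opening: 0.0005
gripper_force: 1.2
```

Call:
play_rows([
  {"x": 0, "y": 0.2, "z": 0, "rx": 0, "ry": 0, "rz": 0},
  {"x": 0, "y": 0.2, "z": 0, "rx": 0, "ry": 0, "rz": 0},
  {"x": 0, "y": 0.2, "z": 0, "rx": 0, "ry": 0, "rz": 0},
  {"x": 0, "y": 0.2, "z": 0, "rx": 0, "ry": 0, "rz": 0},
  {"x": 0, "y": 0.2, "z": 0, "rx": 0, "ry": 0, "rz": 0},
  {"x": 0, "y": 0.2, "z": 0, "rx": 0, "ry": 0, "rz": 0},
  {"x": 0, "y": 0.2, "z": 0, "rx": 0, "ry": 0, "rz": 0},
  {"x": 0, "y": 0.2, "z": 0, "rx": 0, "ry": 0, "rz": 0},
  {"x": 0, "y": 0, "z": 0, "rx": 0, "ry": 0, "rz": 0},
])

```text
clock: 7.2
tool_pos: [0.6202, 0.1059, 0.0581]
orientation: [180.0, 0.0, -2.1]
force: [0.0, -0.3, -0.2]
opening: 0.0002
gripper_force: 0.0
```

```bash
cat >> h.py <<'E'
Y0=-1.94
def housing(im,guess=None):
    """refine threads near a predicted housing centre (world xy)"""
    c,s=np.cos(np.radians(Y0)),np.sin(np.radians(Y0))
    P=np.c_[MODEL@np.array([[c,s],[-s,c]])+guess,np.full(4,.074)]
    p=np.array([dark(im,*q,3.5) for q in proj("top",P)]); return p,rigid(plane("top",p,.074))
E
python3 - <<'E'
from h import *
a=cams.snapshot("top"); cv2.imwrite("pics/top2.png",a); o=ctrl.get_obs(); print(o["tool_pos"],o["force"])
# carried distance from contact unknown: try several guesses
for d in (.02,.03,.04,.05):
    p,r=housing(a,np.array([.6356-.0339*d,.0327-d])); print(d,p.round(1).tolist(),r)
E
```

```text
[0.62030396 0.10605023 0.05809746] [ 0.42872687 -0.08385436 -0.17161902]h.py:22: RuntimeWarning: invalid value encountered in scalar divide
  w=np.clip(np.percentile(g[m],75)-6-g,0,None)*m; u,v=(w*xx).sum()/w.sum(),(w*yy).sum()/w.sum()
Traceback (most recent call last):
  File "h.py", line 43, in housing
    p=np.array([dark(im,*q,3.5) for q in proj("top",P)]); return p,rigid(plane("top",p,.074))
                ~~~~^^^^^^^^^^^
  File "h.py", line 22, in dark
    w=np.clip(np.percentile(g[m],75)-6-g,0,None)*m; u,v=(w*xx).sum()/w.sum(),(w*yy).sum()/w.sum()
              ~~~~~~~~~~~~~^^^^^^^^^
IndexError: index -1 is out of bounds for axis 0 with size 0
```

Run:
```python
from h import *
crop("pics/top2.png","pics/c2.png",150,160,350,260,4)
```

```text
(no output)
```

View pics/c2.png

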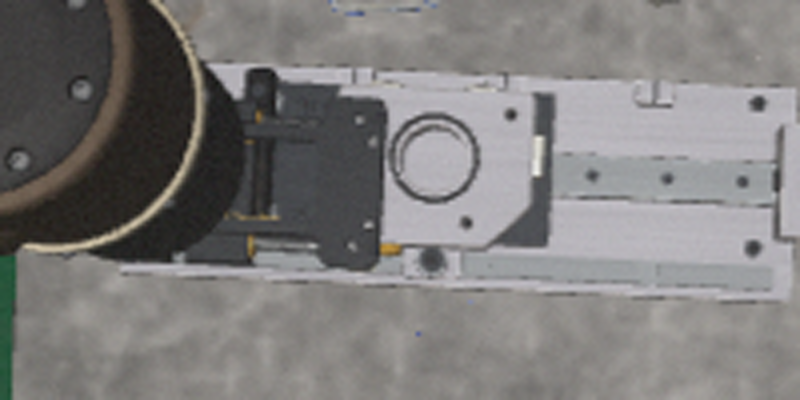

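The fingers sit against the bar. Threads 3 and 4 are at about (277.8,188.8) and (266.8,215.8), so the carrier has moved about 42 mm and has some 33 mm left.

Call:
play_rows([
  {"x": 0, "y": 0.2, "z": 0, "rx": 0, "ry": 0, "rz": 0},
  {"x": 0, "y": 0.2, "z": 0, "rx": 0, "ry": 0, "rz": 0},
  {"x": 0, "y": 0.2, "z": 0, "rx": 0, "ry": 0, "rz": 0},
  {"x": 0, "y": 0.2, "z": 0, "rx": 0, "ry": 0, "rz": 0},
  {"x": 0, "y": 0.1, "z": 0, "rx": 0, "ry": 0, "rz": 0},
  {"x": 0, "y": 0.1, "z": 0, "rx": 0, "ry": 0, "rz": 0},
  {"x": 0, "y": 0.1, "z": 0, "rx": 0, "ry": 0, "rz": 0},
  {"x": 0, "y": 0, "z": 0, "rx": 0, "ry": 0, "rz": 0},
  {"x": 0, "y": 0, "z": 0, "rx": 0, "ry": 0, "rz": 0},
])

```text
clock: 8.38
tool_pos: [0.6193, 0.0789, 0.0579]
orientation: [180.0, 0.0, -2.0]
force: [0.3, -0.2, 0.7]
opening: 0.0004
gripper_force: 0.0
```

Run:
```python
from h import *
T0=cv2.imread("pics/top0.png"); T2=cv2.imread("pics/top2.png")
a=cams.snapshot("top"); cv2.imwrite("pics/top3.png",a); o=ctrl.get_obs(); print(o["tool_pos"],o["force"])
def ring(im,u,v): return dark(im,u,v,3)
f=lambda im,qs:plane("top",[dark(im,*q,3) for q in qs],.074)
P0=f(T0,[(256.6,187.3),(245.4,214.4)]); P2=f(T2,[(277.8,188.8),(266.8,215.8)])
print("moved2",np.round((P2-P0)*1e3,1))
for k in (11,12.5,14,15.5,17):
    P3=f(a,[(277.8+k,188.8+k/28),(266.8+k,215.8+k/28)]); print(k,np.round((P3-P0)*1e3,1).tolist())
```

```text
[0.6193011  0.0790114  0.05797647] [ 0.76219344  1.10599384 -0.06419581]
moved2 [[ -1.4 -41.8  -0. ]
 [ -1.3 -41.7   0. ]]
11 [[-2.5, -68.4, -0.0], [-2.4, -68.5, 0.0]]
12.5 [[-2.5, -68.4, -0.0], [-2.4, -68.5, 0.0]]
14 [[-2.5, -68.4, -0.0], [-2.4, -68.5, 0.0]]
15.5 [[-2.5, -68.4, -0.0], [-2.4, -68.5, 0.0]]
17 [[-3.5, -85.8, 0.0], [-2.4, -68.5, 0.0]]
```

Call:
play_rows([
  {"x": 0, "y": 0.05, "z": 0, "rx": 0, "ry": 0, "rz": 0},
  {"x": 0, "y": 0.05, "z": 0, "rx": 0, "ry": 0, "rz": 0},
  {"x": 0, "y": 0.05, "z": 0, "rx": 0, "ry": 0, "rz": 0},
  {"x": 0, "y": 0, "z": 0, "rx": 0, "ry": 0, "rz": 0},
])

```text
clock: 8.93
tool_pos: [0.6193, 0.0752, 0.0581]
orientation: [180.0, 0.0, -2.0]
force: [0.0, -0.7, 0.5]
opening: 0.0001
gripper_force: 0.0
```

```bash
cat > m.py <<'E'
from h import *
T0=cv2.imread("pics/top0.png")
a=cams.snapshot("top"); cv2.imwrite("pics/topm.png",a); o=ctrl.get_obs(); print(o["tool_pos"],o["force"])
f=lambda im,qs:plane("top",[dark(im,*q,3) for q in qs],.074)
P0=f(T0,[(256.6,187.3),(245.4,214.4)])
for k in (13,15,17):
    P3=f(a,[(277.8+k,188.8+k/28),(266.8+k,215.8+k/28)]); print(k,np.round((P3-P0)*1e3,1).tolist())
E
python3 m.py
```

```text
[0.61931076 0.07529539 0.05808131] [-0.3714811   0.15286491 -0.00605213]
13 [[-2.6, -75.5, 0.0], [-2.5, -75.5, 0.0]]
15 [[-2.6, -75.5, 0.0], [-2.5, -75.5, 0.0]]
17 [[-2.6, -75.5, 0.0], [-2.5, -75.5, 0.0]]
```

The carrier jumped 7 mm for 3.8 mm of push, so it has dropped into the detent (travel about 79.6 mm). I retreat, lift and turn towards the cover.

Call:
play_rows([
  {"x": 0, "y": -0.3, "z": 0, "rx": 0, "ry": 0, "rz": 0},
  {"x": 0, "y": -0.3, "z": 0, "rx": 0, "ry": 0, "rz": 0},
  {"x": 0, "y": 0, "z": -1, "rx": 0, "ry": 0, "rz": 0},
  {"x": 0, "y": 0, "z": -1, "rx": 0, "ry": 0, "rz": 0},
  {"x": 0, "y": 0, "z": -1, "rx": 0, "ry": 0, "rz": 0},
  {"x": 0, "y": 0, "z": -1, "rx": 0, "ry": 0, "rz": 0},
  {"x": 0, "y": 0, "z": -1, "rx": 0, "ry": 0, "rz": 0},
], fingers=-1)

```text
clock: 9.85
tool_pos: [0.6198, 0.091, 0.1839]
orientation: [-180.0, -0.0, -2.0]
force: [-0.3, -0.1, 0.2]
opening: 0.0003
gripper_force: 0.0
```

Call:
play_rows([
  {"x": -0.73, "y": 0.26, "z": 0, "rx": 0, "ry": 0, "rz": -1},
  {"x": -0.73, "y": 0.26, "z": 0, "rx": 0, "ry": 0, "rz": -1},
  {"x": -0.73, "y": 0.26, "z": 0, "rx": 0, "ry": 0, "rz": -1},
  {"x": -0.73, "y": 0.26, "z": 0, "rx": 0, "ry": 0, "rz": -1},
  {"x": -0.73, "y": 0.26, "z": 0, "rx": 0, "ry": 0, "rz": -1},
  {"x": -0.73, "y": 0.26, "z": 0, "rx": 0, "ry": 0, "rz": -1},
  {"x": -0.73, "y": 0.26, "z": 0, "rx": 0, "ry": 0, "rz": -1},
  {"x": -0.73, "y": 0.26, "z": 0, "rx": 0, "ry": 0, "rz": -1},
  {"x": -0.73, "y": 0.26, "z": 0, "rx": 0, "ry": 0, "rz": -1},
  {"x": -0.73, "y": 0.26, "z": 0, "rx": 0, "ry": 0, "rz": -1},
  {"x": -0.73, "y": 0.26, "z": 0, "rx": 0, "ry": 0, "rz": -1},
  {"x": 0, "y": 0, "z": 0, "rx": 0, "ry": 0, "rz": -0.18},
  {"x": 0, "y": 0, "z": 0, "rx": 0, "ry": 0, "rz": 0},
], fingers=1)

```text
clock: 11.48
tool_pos: [0.4555, -0.0359, 0.1833]
orientation: [180.0, -0.0, 42.7]
force: [0.5, -0.1, -0.4]
opening: 0.0874
gripper_force: 0.0
```

Run:
```python
from h import *
T0=cv2.imread("pics/top0.png")
for n in("top","side"): cv2.imwrite(f"pics/{n}4.png",cams.snapshot(n))
o=ctrl.get_obs(); print(o["tool_pos"],o["orientation"],o["force"],o["joint_pos"],o["opening"])
a=cv2.imread("pics/top4.png")
try:
  p,r=housing(a,np.array([.6330,-.0428])); print(p.round(1).tolist(),r)
except Exception as e: print(e)
C=np.array([.4471,-.0515]); d=np.r_[C-o["tool_pos"][:2],.012-o["tool_pos"][2]]; print(axes(d,o["orientation"][2]))
out=np.hstack([a[150:350,150:350],cv2.imread("pics/side4.png")[150:350,150:350]]); cv2.imwrite("pics/c4.png",cv2.resize(out,None,fx=2,fy=2,interpolation=2))
```

```text
[ 0.45547571 -0.0357873   0.18310993] [ 1.79993784e+02 -1.12464907e-02  4.26719945e+01] [-0.18693703  0.79028146  0.14070754] [ 2.03310092e+01  1.65127763e+00 -2.93822564e+01  1.72067916e-03
 -5.89537010e+01  1.12340098e+02] 0.08734007507851191
[[256.5, 187.3], [255.1, 214.8], [293.9, 188.9], [282.9, 216.0]] (array([ 0.633 , -0.0427]), np.float64(-1.91), np.float64(0.9976), array([0.1, 0. , 0. , 0. ]))
[-0.67  0.24  6.84]
```

View pics/c4.png

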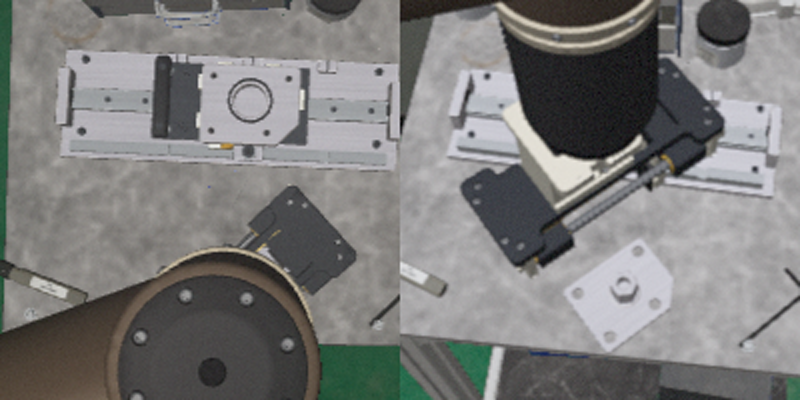

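The carrier sits in the middle station: all four threads are visible and the housing is at (0.6330,-0.0427) with yaw -1.9°. The cover is untouched and the open gripper is above it. I descend over the boss.

Call:
play_rows([
  {"x": -0.67, "y": 0.24, "z": 0, "rx": 0, "ry": 0, "rz": 0},
  {"x": 0, "y": 0, "z": 0.9, "rx": 0, "ry": 0, "rz": 0},
  {"x": 0, "y": 0, "z": 0.9, "rx": 0, "ry": 0, "rz": 0},
  {"x": 0, "y": 0, "z": 0.9, "rx": 0, "ry": 0, "rz": 0},
  {"x": 0, "y": 0, "z": 0.9, "rx": 0, "ry": 0, "rz": 0},
  {"x": 0, "y": 0, "z": 0.9, "rx": 0, "ry": 0, "rz": 0},
  {"x": 0, "y": 0, "z": 0.9, "rx": 0, "ry": 0, "rz": 0},
  {"x": 0, "y": 0, "z": 0.7, "rx": 0, "ry": 0, "rz": 0},
  {"x": 0, "y": 0, "z": 0.5, "rx": 0, "ry": 0, "rz": 0},
  {"x": 0, "y": 0, "z": 0.24, "rx": 0, "ry": 0, "rz": 0},
  {"x": 0, "y": 0, "z": 0, "rx": 0, "ry": 0, "rz": 0},
])

```text
clock: 12.95
tool_pos: [0.4467, -0.0522, 0.012]
orientation: [-180.0, 0.0, 42.7]
force: [-0.6, -0.0, 0.5]
opening: 0.0879
gripper_force: 0.0
```

Call:
play_rows([
  {"x": 0, "y": 0, "z": 0, "rx": 0, "ry": 0, "rz": 0},
  {"x": 0, "y": 0, "z": 0, "rx": 0, "ry": 0, "rz": 0},
  {"x": 0, "y": 0, "z": 0, "rx": 0, "ry": 0, "rz": 0},
  {"x": 0, "y": 0, "z": 0, "rx": 0, "ry": 0, "rz": 0},
  {"x": 0, "y": 0, "z": 0, "rx": 0, "ry": 0, "rz": 0},
  {"x": 0, "y": 0, "z": 0, "rx": 0, "ry": 0, "rz": 0},
], fingers=-1)

```text
clock: 13.7
tool_pos: [0.4468, -0.0521, 0.0121]
orientation: [-180.0, 0.0, 42.7]
force: [-0.8, -1.0, -0.7]
opening: 0.0331
gripper_force: 0.0
```

Call:
play_rows([
  {"x": 0, "y": 0, "z": 0, "rx": 0, "ry": 0, "rz": 0},
  {"x": 0, "y": 0, "z": 0, "rx": 0, "ry": 0, "rz": 0},
  {"x": 0, "y": 0, "z": 0, "rx": 0, "ry": 0, "rz": 0},
  {"x": 0, "y": 0, "z": 0, "rx": 0, "ry": 0, "rz": 0},
])

```text
clock: 14.2
tool_pos: [0.4469, -0.0521, 0.0121]
orientation: [180.0, -0.0, 42.7]
force: [1.2, -2.2, 0.1]
opening: 0.0233
gripper_force: 30.0
```

Call:
play_rows([
  {"x": 0, "y": 0, "z": -0.2, "rx": 0, "ry": 0, "rz": 0},
  {"x": 0, "y": 0, "z": -0.6, "rx": 0, "ry": 0, "rz": 0},
  {"x": 0, "y": 0, "z": -1, "rx": 0, "ry": 0, "rz": 0},
  {"x": 0, "y": 0, "z": -1, "rx": 0, "ry": 0, "rz": 0},
  {"x": 0, "y": 0, "z": -1, "rx": 0, "ry": 0, "rz": 0},
  {"x": 0, "y": 0, "z": -1, "rx": 0, "ry": 0, "rz": 0},
  {"x": 0, "y": 0, "z": -0.8, "rx": 0, "ry": 0, "rz": 0},
  {"x": 0, "y": 0, "z": -0.4, "rx": 0, "ry": 0, "rz": 0},
  {"x": 0, "y": 0, "z": 0, "rx": 0, "ry": 0, "rz": 0},
  {"x": 0, "y": 0, "z": 0, "rx": 0, "ry": 0, "rz": 0},
])

```text
clock: 15.45
tool_pos: [0.4461, -0.0522, 0.1612]
orientation: [-179.9, 0.1, 42.7]
force: [-0.3, -0.1, -2.7]
opening: 0.0235
gripper_force: 30.0
```

Run:
```python
from h import *
for n in("top","side"): cv2.imwrite(f"pics/{n}5.png",cams.snapshot(n))
o=ctrl.get_obs(); print(o["tool_pos"],o["orientation"],o["force"],o["opening"],o["gripper_force"])
out=np.hstack([cv2.imread("pics/top5.png")[150:350,150:350],cv2.imread("pics/side5.png")[150:350,150:350]]); cv2.imwrite("pics/c5.png",cv2.resize(out,None,fx=2,fy=2,interpolation=2))
```

```text
[ 0.44619767 -0.0522036   0.1611668 ] [-1.79948347e+02  8.59507069e-02  4.26819336e+01] [-0.80269825 -0.14471092 -1.9981824 ] 0.023816940259584175 29.99963343143463
```

View pics/c5.png

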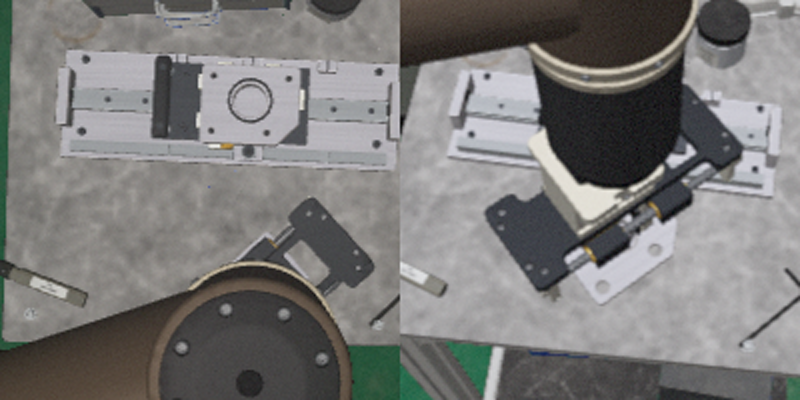

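The cover is held by the boss at about z 0.15 and is level, with a grip force of 30 N. I now carry it over the housing at this height while turning it.

Call:
play_rows([
  {"x": 0.3, "y": 0.1, "z": 0, "rx": 0, "ry": 0, "rz": 0.5},
  {"x": 0.66, "y": 0.21, "z": 0, "rx": 0, "ry": 0, "rz": 1},
  {"x": 0.66, "y": 0.21, "z": 0, "rx": 0, "ry": 0, "rz": 1},
  {"x": 0.66, "y": 0.21, "z": 0, "rx": 0, "ry": 0, "rz": 1},
  {"x": 0.66, "y": 0.21, "z": 0, "rx": 0, "ry": 0, "rz": 1},
  {"x": 0.66, "y": 0.21, "z": 0, "rx": 0, "ry": 0, "rz": 1},
  {"x": 0.66, "y": 0.21, "z": 0, "rx": 0, "ry": 0, "rz": 1},
  {"x": 0.66, "y": 0.21, "z": 0, "rx": 0, "ry": 0, "rz": 1},
  {"x": 0.66, "y": 0.21, "z": 0, "rx": 0, "ry": 0, "rz": 1},
  {"x": 0.66, "y": 0.21, "z": 0, "rx": 0, "ry": 0, "rz": 1},
  {"x": 0.66, "y": 0.21, "z": 0, "rx": 0, "ry": 0, "rz": 1},
  {"x": 0.3, "y": 0.1, "z": 0, "rx": 0, "ry": 0, "rz": 0.65},
  {"x": 0, "y": 0, "z": 0, "rx": 0, "ry": 0, "rz": 0},
  {"x": 0, "y": 0, "z": 0, "rx": 0, "ry": 0, "rz": 0},
])

```text
clock: 17.3
tool_pos: [0.6303, -0.0362, 0.1615]
orientation: [180.0, 0.1, -1.9]
force: [-0.3, 0.2, -2.6]
opening: 0.0237
gripper_force: 30.0
```

Run:
```python
from h import *
o=ctrl.get_obs(); print(o["tool_pos"],o["orientation"],o["opening"])
d=np.r_[np.array([.6330,-.0427])-o["tool_pos"][:2],.096-o["tool_pos"][2]]; print(axes(d,o["orientation"][2]))
```

```text
[ 0.63027584 -0.03623338  0.16149896] [ 1.79989829e+02  5.48691998e-02 -1.88617679e+00] 0.023650015878331456
[0.12 0.25 2.62]
```

Call:
play_rows([
  {"x": 0.12, "y": 0.25, "z": 0, "rx": 0, "ry": 0, "rz": 0},
  {"x": 0, "y": 0, "z": 0.5, "rx": 0, "ry": 0, "rz": 0},
  {"x": 0, "y": 0, "z": 0.6, "rx": 0, "ry": 0, "rz": 0},
  {"x": 0, "y": 0, "z": 0.6, "rx": 0, "ry": 0, "rz": 0},
  {"x": 0, "y": 0, "z": 0.3, "rx": 0, "ry": 0, "rz": 0},
  {"x": 0, "y": 0, "z": 0, "rx": 0, "ry": 0, "rz": 0},
  {"x": 0, "y": 0, "z": 0, "rx": 0, "ry": 0, "rz": 0},
])

```text
clock: 18.18
tool_pos: [0.6338, -0.0427, 0.1125]
orientation: [180.0, -0.0, -1.9]
force: [0.3, -0.3, -2.0]
opening: 0.0241
gripper_force: 30.0
```

Run:
```python
from h import *
for n in("top","side"): cv2.imwrite(f"pics/{n}6.png",cams.snapshot(n))
o=ctrl.get_obs(); print(o["tool_pos"],o["orientation"],o["opening"])
a=cv2.resize(cv2.imread("pics/top6.png")[160:235,200:330],None,fx=4,fy=4,interpolation=2);b=cv2.resize(cv2.imread("pics/side6.png")[165:240,200:330],None,fx=4,fy=4,interpolation=2)
cv2.imwrite("pics/c6.png",np.vstack([a,b]))
# predicted hole pixels at cover top face z
z=o["tool_pos"][2]-.0121+.003; yaw=np.radians(o["orientation"][2]); c,s=np.cos(yaw),np.sin(yaw)
P=np.c_[MODEL@np.array([[c,s],[-s,c]])+o["tool_pos"][:2],np.full(4,z)]
for n in("top","side"): print(n,proj(n,P).round(1).tolist())
```

```text
[ 0.63377207 -0.04261375  0.1126924 ] [-1.79990335e+02 -6.18510687e-02 -1.90293028e+00] 0.02386032691524525
top [[255.6, 184.8], [254.3, 213.2], [294.3, 186.5], [282.9, 214.4]]
side [[250.7, 179.2], [246.3, 202.0], [286.7, 183.3], [273.6, 205.1]]
```

View pics/c6.png

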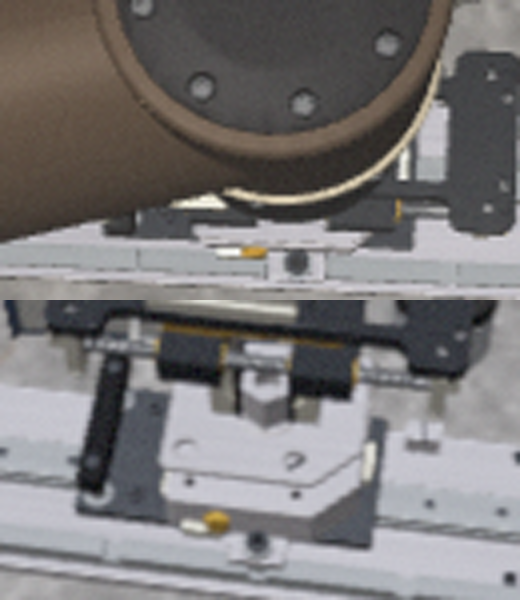

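Through the side camera, cover holes 2 and 4 show at about (246.5,201.3) and (273.5,205), close to the prediction. Threads 2 and 4 show below them at about (247.5,210.5) and (274,213.8). I compare the two numerically in this same view.

Run:
```python
from h import *
im=cv2.imread("pics/side6.png"); o=ctrl.get_obs(); yaw=np.radians(-1.9); c,s=np.cos(yaw),np.sin(yaw); Rm=np.array([[c,s],[-s,c]])
t=[dark(im,247.5,210.5,2.5),dark(im,274,213.75,2.5)]; P=plane("side",t,.074)[:,:2]
print("threads side",np.round(t,2).tolist(),P.round(4).tolist(),"-> housing centre",(P-MODEL[[1,3]]@Rm).round(4).tolist())
# cover: dark arc (far wall) and plate edges; gray patches
g=cv2.cvtColor(im,cv2.COLOR_BGR2GRAY)
print(g[196:217,238:256]); print(g[199:219,264:284])
```

```text
threads side [[247.06, 209.37], [273.56, 212.56]] [[0.6068, -0.0038], [0.6048, -0.0596]] -> housing centre [[0.6336, -0.0427], [0.6334, -0.0426]]
[[ 83  82  92 146 188 194 192 194 194 194 193 193 195 193 195 194 195 193]
 [ 83  83  96 160 192 193 194 195 195 194 194 193 195 194 192 195 195 196]
 [ 83  86 105 162 194 194 192 191 190 192 194 192 193 194 194 194 195 195]
 [ 84  85 119 173 196 195 185 178 176 176 187 194 192 193 193 192 192 192]
 [ 82  90 140 183 195 180 151 135 140 151 166 187 198 197 195 196 197 195]
 [ 83  92 147 186 190 167 154 178 195 191 183 188 194 195 197 196 194 196]
 [ 87  95 159 193 190 179 184 198 200 197 192 189 193 196 195 196 195 195]
 [ 90 109 165 194 195 189 186 194 194 196 196 194 193 194 194 193 194 193]
 [ 87 126 175 196 197 192 188 189 190 193 193 193 192 192 192 192 192 192]
 [ 87 119 169 192 196 195 197 193 195 193 194 194 196 197 196 194 193 194]
 [ 86  94 136 172 185 187 186 187 189 192 191 194 195 195 195 196 195 196]
 [ 87  83  98 138 149 146 150 155 158 162 171 179 183 187 186 185 189 189]
 [ 84  85 109 177 200 183 184 176 153 138 147 152 144 
[... 1622 characters left out ...]
 152 178
  198 197]
 [197 196 198 189 184 181 173 163 152 147 139 143 144 141 153 180 194 196
  196 196]
 [199 200 200 199 199 198 199 195 187 162 155 181 188 191 195 197 199 198
  195 195]
 [196 198 199 197 200 198 198 197 166  98  95 164 197 198 199 195 197 196
  198 197]
 [199 201 199 199 200 197 200 199 178 132 137 174 197 197 197 198 198 199
  197 190]
 [200 200 200 199 199 198 199 201 199 194 197 197 200 198 200 198 196 195
  186 164]
 [196 197 199 200 201 199 200 200 198 201 199 200 200 197 197 198 191 167
  129  99]
 [176 183 190 192 193 192 193 195 198 200 201 200 198 199 195 188 167 124
   93  87]
 [118 120 124 132 139 140 151 167 174 184 190 193 194 190 170 129 104  93
   88  94]]
```

Run:
```python
from h import *
im=cv2.imread("pics/side6.png"); g=cv2.cvtColor(im,cv2.COLOR_BGR2GRAY).astype(float)
yaw=np.radians(-1.9); c,s=np.cos(yaw),np.sin(yaw); Rm=np.array([[c,s],[-s,c]]); Ri=Rm.T
def ucross(r,lo,hi,lev=140):
    q=g[r,lo:hi]; i=np.argmax(q>lev); return lo+i-1+(lev-q[i-1])/(q[i]-q[i-1])
ctr=np.array([.6333,-.0427])
zt=.1127-.0121+.006
for n,rows,z in(("cover",range(196,204),zt),("housing",range(210,213),.074)):
    uv=np.array([(ucross(r,237,246),r) for r in rows]); P=(plane("side",uv,z)[:,:2]-ctr)@Ri
    print(n,"left edge local (exp y 50)",(P*1e3).round(1).tolist())
# housing front top edge: largest drop down the column; cover front edge: drop from cover top
for n,z,v0,v1,lev in(("housing",.074,211,221,150),):
    uv=[]
    for u in range(246,276,3):
        q=g[v0:v1,u]; i=np.argmax(q<lev); uv.append((u,v0+i-1+(q[i-1]-lev)/(q[i-1]-q[i])))
    print(n,"front local (exp x -40)",((plane("side",uv,z)[:,:2]-ctr)@Ri*1e3).round(1).tolist())
uv=[]
for u in range(244,271,3):
    q=g[203:211,u]; w=np.clip(188-q,0,None) 
    if u in(247,): continue
    uv.append((u,203+np.argmin(q)))
    print(u,q.astype(int))
# grid: where model says cover top-front, bottom-front edges lie
for z in (zt,zt-.006): print(proj("side",np.c_[np.array([[-40,50],[-40,-28]])/1e3@Rm+[.6338,-.0426],[z,z]]).round(1).tolist())
print(proj("side",np.c_[np.array([[-40,50],[-40,-28]])/1e3@Rm+[.6330,-.0427],[.074,.074]]).round(1).tolist())
```

```text
cover left edge local (exp y 50) [[-16.8, 50.8], [-19.2, 50.8], [-21.6, 50.6], [-24.0, 50.6], [-26.4, 51.0], [-28.8, 50.9], [-31.2, 50.8], [-33.6, 50.7]]
housing left edge local (exp y 50) [[-31.3, 52.8], [-33.7, 52.7], [-36.1, 52.4]]
housing front local (exp x -40) [[-42.1, 37.8], [-41.7, 31.6], [-41.5, 25.3], [-42.1, 18.9], [-41.7, 12.7], [-41.8, 6.4], [-42.1, 0.1], [-41.8, -6.1], [-41.8, -12.3], [-24.5, -16.2]]
244 [186 188 197 186 150 184 199 199]
250 [193 192 196 195 183 144 191 201]
253 [193 192 194 196 185 147 176 199]
256 [194 193 194 196 192 170 157 199]
259 [195 194 194 195 197 184 142 190]
262 [196 195 194 195 196 189 152 170]
265 [195 197 194 193 198 195 170 149]
268 [198 196 194 195 197 197 190 144]
[[239.3, 205.5], [277.8, 210.1]]
[[239.5, 207.1], [277.7, 211.6]]
[[240.3, 213.9], [277.6, 218.3]]
```

In the side view cover and housing agree within about 1 mm in y, and the cover sits about 0.8 mm too far in x. I trim x by -0.8 mm and descend to a 10 mm gap.

Call:
play_rows([
  {"x": -0.03, "y": 0.01, "z": 0.1, "rx": 0, "ry": 0, "rz": 0},
  {"x": 0, "y": 0, "z": 0.15, "rx": 0, "ry": 0, "rz": 0},
  {"x": 0, "y": 0, "z": 0.2, "rx": 0, "ry": 0, "rz": 0},
  {"x": 0, "y": 0, "z": 0.15, "rx": 0, "ry": 0, "rz": 0},
  {"x": 0, "y": 0, "z": 0.05, "rx": 0, "ry": 0, "rz": 0},
  {"x": 0, "y": 0, "z": 0, "rx": 0, "ry": 0, "rz": 0},
  {"x": 0, "y": 0, "z": 0, "rx": 0, "ry": 0, "rz": 0},
  {"x": 0, "y": 0, "z": 0, "rx": 0, "ry": 0, "rz": 0},
  {"x": 0, "y": 0, "z": 0, "rx": 0, "ry": 0, "rz": 0},
])

```text
clock: 19.4
tool_pos: [0.6326, -0.0429, 0.0959]
orientation: [-180.0, -0.0, -1.9]
force: [1.4, 0.7, -2.3]
opening: 0.0236
gripper_force: 30.0
```

Run:
```python
from h import *
for n in("top","side"): cv2.imwrite(f"pics/{n}7.png",cams.snapshot(n))
o=ctrl.get_obs(); print({k:np.round(o[k],4) for k in("clock","tool_pos","orientation","force","opening","gripper_force","qvel")})
a=cv2.resize(cv2.imread("pics/side7.png")[170:230,225:310],None,fx=9,fy=9,interpolation=2); cv2.imwrite("pics/c7.png",a)
```

```text
{'clock': np.float64(19.5), 'tool_pos': array([ 0.6326, -0.0429,  0.0959]), 'orientation': array([-1.799995e+02, -8.900000e-03, -1.910100e+00]), 'force': array([-1.2577, -0.0461, -3.051 ]), 'opening': np.float64(0.0236), 'gripper_force': np.float64(29.9996), 'qvel': array([ 0.0179,  0.0156, -0.1037,  0.0496, -0.0978, -0.0035])}
```

View pics/c7.png

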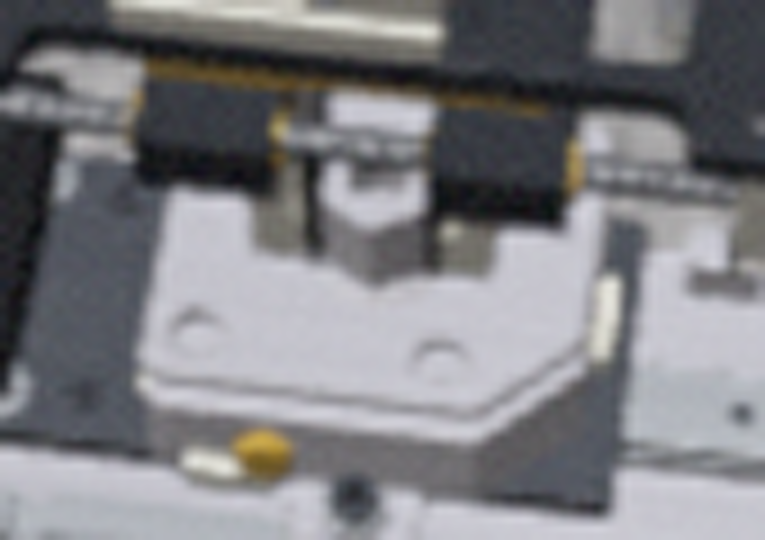

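The view shows the cover level and parallel to the housing with a thin even gap, clipped corner over clipped corner. Holes 2 and 4 are at about (247,207) and (274,210), and nothing is touching. The arm is still, so I hand in.

```bash
python3 -c "
from plant import workorder
print(workorder.close_job())"
```

```text
the job is handed in; nothing more can be done
None
```

I handed the job in at about 19.5 s: the carrier is in the middle detent, and the cover is held level about 10 mm above the housing, its holes over the threads to about 1 mm by camera; no verdict came back.

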